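# Probe the joint, then poise over the drilled round

## Robot

A 6-joint arm with a two-finger parallel gripper is mounted at the origin on the work surface. World frame = base frame: x ahead of the robot, y to its left, z up, the work surface at z = 0. Lengths are in m, angles in degrees, forces in N, time in s.
With the tool pointing down it reaches from about 0.25 to 0.725 m from the base axis. Payload 9.7 kg.
Tool frame: the origin (TCP) lies midway between the tips of the shut fingers; the grasp point (between the pads) lies 19 mm behind it; z points along the fingers, y is the line along which they close (so a half turn about z gives the same grasp; the last joint's range is limited). The gripper opens to 85 mm and grips with 20 to 120 N. Pads are 22 mm wide; open, the fingers measure 114 mm over their backs; the gripper's body (76 mm by 85 mm) begins 54 mm behind the grasp point. The pads swing forward as they close: fully open they stand 13 mm farther back than shut.
Start: joints at [70.989, 4.979, 10.078, 95.1, 0, 90], TCP at [0.179, 0.52, 0.207] pointing down, gripper open.
Joint ranges: [-179.16, 179.16], [-48.56, 103.87], [-65.8, 70.77], [-126.05, 130.52], [-82.76, 87.17], [-180, 180]. Speed limits (degrees/s): [127.2, 127.2, 147.25, 180, 180, 180].

## Interface

Orientations are given as [roll, pitch, yaw] about the fixed x, y, z axes, in that order (R = Rz(yaw) Ry(pitch) Rx(roll)).
In Python, from workcell import readout, imaging, bot, spotter gives the robot as it stands.
- The arm moves only by the shell command python3 -m jog 'ROWS' [FORCE]. ROWS is JSON, a list of rows, each an object with "rotation": the turn, a rotation vector about the world's x, y, z in degrees, a list of three; "translation": the shift along the world's x, y, z in mm, a list of three; "grip": the finger opening in mm, from 0 to 85.4. In form: [{"rotation": [wx, wy, wz], "translation": [dx, dy, dz], "grip": grip}, ...]. A call has 1 to 20 rows; each row is the pose to reach, as a shift and turn from the pose commanded when the call began; what a row does not reach only later rows make up. A row lasts 1/10 s, in which the tool goes at most 50 mm and 8.59 degrees, less where a joint would pass 70% of its speed; a pose out of reach is approached as far as the arm can. A call with a gripper value outside its range is refused whole. The fingers move at their own pace and stop on an object; FORCE is the grip in N (left out, the last holds). Time passes only in rows, so rows that repeat a pose let the fingers close. It gives the time, the measured TCP pose, the force, the opening and the grip force at its end, in the units of the state.
- readout.get_obs(): the state, without advancing time (a new reading comes with each control period).
- imaging.camera(name): name is "side" or "top"; returns (picture, depth): 420x560x3 uint8, red, green, blue; 420x560 float32, m along the optical axis (not along the pixel's ray), 0 where there is no reading.
- imaging.camera_info(name): a dict with "vertical_fov" (degrees; the focal length in pixels is half the picture's height over the tangent of half this angle, whatever the lens; pixels are square), "cx", "cy" (the principal point, pixels), "extrinsics" (4x4, takes a point from camera to world coordinates). Camera axes: x right, y down, z forward; pixel columns grow to the right and rows downward; lengths in m; the calibration is good to about 2 mm. A picture is of the moment at which its call begins. camera_info takes no time and is no camera call.
- bot.job_done(): hands the job in; it is judged then, once.
Trained networks look in the newest picture that a camera, given by its name, has taken for a name from the list of things; names that differ only in an ending like _2 or _b are one class to them, and where a whole thing is asked for, a point or a joint stands for the part that bears it (a point fixed in the world has none). Each returns a list of dicts, best first, with "confidence" (0 to 1); they miss things now and then, are a little off and sometimes report something else, mostly with a low value. They report only what shows in the picture. A call takes as long as a camera call. They do not tell look-alikes from the thing itself.
- spotter.spot_in(camera, target): "box" ([centre column, centre row, width, height] in pixels, round what is visible of it).
- spotter.mark_of(camera, target): "uv" ([column, row] in pixels: a listed point, or the origin of a listed thing).
The state is a dict: "time": time; "q": joint angles; "qd": joint speeds; "joint_efforts": joint torques, N m; "ee_pos": TCP position; "tcp_rot": TCP orientation; "wrist_force": force on the tool from outside, world axes, zero at the start; "torque": the same for the moment, N m; "opening": finger opening in m; "grasp_force": force on a finger pad.
Only numpy, scipy, OpenCV 4.12 (cv2) and the standard library are available. Lean on these libraries where they do the work, as an engineer would, in place of code of your own. Each camera call takes 0.05 s, during which the arm holds its last target. There are 200 camera calls.

## Task

Take the stylus from its stand and run its point slowly (a few centimetres a second) and gently along the open joint of the split-log blank, down in the gap, from the end nearest the robot to the far end. Then lift it over the row of standing logs to the pile of rounds and finish still holding it there: upright and still, its point about a centimetre above the hole in the pile's top, centred on it and not touching. Do not disturb the logs or the blue vase.

Things in the scene. Friction and masses are not known exactly. Their poses are not given: they have to be found in the camera images.
- stylus: hand stylus 132 mm long, 80 g, upright in its stand, point down. Origin at the point, z up along the tool. Heights above the point: blunt steel point 4 mm across, widening to an 8 mm shank at 14 mm; brass ferrule 11 mm across from 47 to 62 mm; square wooden handle 20 x 20 mm from 62 to 132 mm, its flats square to the tool's x and y: grip across a pair of flats
- stand: fixed plywood block 60 x 60 mm, 75 mm tall, with a 14 mm hole down its centre; origin at the centre of its underside. The stylus hangs in the hole: its handle's foot rests on the block's top, its point is 13 mm above the bench, its flats parallel to the block's sides. Lift it 65 mm straight up to free it. Stand and vase may swap sides
- blank: fixed split-log blank, a low rectangular block 141 x 124 mm, 50 mm tall, pale flat top in two halves, dark bark on its two long sides; origin at the centre of its underside, x along the joint and pointing away from the robot (within 0.4 rad). The blank and the pile can swap sides of the row of logs
- joint_mid (a point): middle of the blank's open joint, on its centre line, level with the top face; axes as the blank. The joint is a straight gap 12 mm wide, 12 mm deep, flat-floored, along x from -70 mm (near end) to +70 mm (far end), open at both ends. In the gap: the point more than 2 mm below the top face. Begin within 25 mm of the near end, finish within 25 mm of the far end
- pile: fixed round pile of three log slices, about 131 mm in diameter, 100 mm tall, with a brass ring 29 mm across let into its top; origin at the centre of its underside
- hole (a point): centre of the mouth of the hole in the pile's top, level with the top face, in the middle of the brass ring; the hole is about 10 mm in diameter and 20 mm deep; z up
- log_near: loose standing log with brown bark and pale sawn top, upright cylinder 90 mm in diameter, 130 mm tall, 0.6 kg; origin at the centre of its underside. One of three in a row that leads away from the robot (along x) down the middle of the bench (the nearest to the robot)
- log_mid: loose standing log with brown bark and pale sawn top, upright cylinder 90 mm in diameter, 140 mm tall, 0.6 kg; origin at the centre of its underside. One of three in a row that leads away from the robot (along x) down the middle of the bench (the middle one)
- log_far: loose standing log with brown bark and pale sawn top, upright cylinder 90 mm in diameter, 120 mm tall, 0.6 kg; origin at the centre of its underside. One of three in a row that leads away from the robot (along x) down the middle of the bench (the farthest)
- vase: small blue glazed vase, 68 mm in diameter, 90 mm tall, 0.35 kg, loose; origin at the centre of its underside
Mind the look-alikes: they are no part of the job. Leave any purple or turquoise look-alike of the pile alone.

How it is judged (in metres and radians):
On the way, in this order (a step that is already met when the one before it is completed fails the run):
1. the point is down in the joint at its near end (x of stylus in the frame of joint_mid between -0.08 and -0.045 m and y of stylus in the frame of joint_mid between -0.006 and 0.006 m and z of stylus in the frame of joint_mid below -0.002 m and contact force between stylus and the fingers above 1 N), for 0.1 s.
2. the point runs along the joint: first third (x of stylus in the frame of joint_mid between -0.035 and -0.015 m and y of stylus in the frame of joint_mid between -0.006 and 0.006 m and z of stylus in the frame of joint_mid below -0.002 m and contact force between stylus and the fingers above 1 N), for 0.1 s.
3. the point is down in the middle of the joint (x of stylus in the frame of joint_mid between -0.01 and 0.01 m and y of stylus in the frame of joint_mid between -0.006 and 0.006 m and z of stylus in the frame of joint_mid below -0.002 m and contact force between stylus and the fingers above 1 N), for 0.1 s.
4. the point runs along the joint: last third (x of stylus in the frame of joint_mid between 0.015 and 0.035 m and y of stylus in the frame of joint_mid between -0.006 and 0.006 m and z of stylus in the frame of joint_mid below -0.002 m and contact force between stylus and the fingers above 1 N), for 0.1 s.
5. the point has come to the far end of the joint (x of stylus in the frame of joint_mid between 0.045 and 0.08 m and y of stylus in the frame of joint_mid between -0.006 and 0.006 m and z of stylus in the frame of joint_mid below -0.002 m and contact force between stylus and the fingers above 1 N), for 0.1 s.
6. the stylus is carried across the row of logs, its point above them (y of stylus in the frame of log_mid between -0.05 and 0.05 m and height (world z) of stylus above 0.12 m and contact force between stylus and the fingers above 1 N), for 0.02 s.
At the end, for the whole second after the job is handed in: The fingers hold the stylus, still (under 2 cm/s) and within 0.12 rad of upright, its point within 6 mm sideways of the hole's centre and 3 to 20 mm above the top of the pile, not touching the pile; the three logs and the vase stand within 15 mm of where they were (horizontal distance between stylus and hole below 0.006 m and z of stylus in the frame of hole between 0.003 and 0.02 m and angle between stylus's own z axis and vertical below 0.12 rad and linear speed of stylus below 0.02 m/s and contact force between stylus and the fingers above 1 N and contact force between stylus and pile below 0.1 N and distance of each of log_near, log_mid, log_far, vase from where it was at the start of the episode below 0.015 m and angle between each of log_near, log_mid, log_far, vase's own z axis and vertical below 0.15 rad); the arm keeps its last pose, push and grip.
It fails at once if the stylus moves faster than 10 cm/s along the joint (x of stylus in the frame of joint_mid between -0.04 and 0.04 m and y of stylus in the frame of joint_mid between -0.006 and 0.006 m and z of stylus in the frame of joint_mid below -0.002 m and linear speed of stylus above 0.1 m/s).
It fails at once if the stylus presses on the blank with more than 15 N (contact force between stylus and blank above 15 N).
It fails at once if a log or the vase is shifted more than 15 mm or tipped (distance of any of log_near, log_mid, log_far, vase from where it was at the start of the episode above 0.015 m or angle between any of log_near, log_mid, log_far, vase's own z axis and vertical above 0.15 rad).
It also fails if it takes over 67 s, if anything falls off the work surface, if the arm or the gripper's body presses on something with over 40 N, if the wrist force passes 120 N, or if a joint passes its speed limit or range.

## Working session

There is one attempt and no reset: what is moved stays moved. The work goes in short steps, Python scripts to look and compute and a shell command to move; the robot and the scene stay as the last step left them, time stands still between calls to the robot, and variables do not carry over. Pictures are saved under pics/ and viewed, at most 11 in all, crops included, and the job is handed in when it is done.

```bash
mkdir -p pics; cat > h.py <<'E'
import numpy as np, cv2
from workcell import readout, imaging, bot, spotter
def K(n):
    i=imaging.camera_info(n); f=210/np.tan(np.radians(i["vertical_fov"])/2)
    return f,i["cx"],i["cy"],np.array(i["extrinsics"])
def cloud(n,d):
    f,cx,cy,T=K(n); v,u=np.mgrid[:420,:560]
    P=np.stack([(u-cx)/f*d,(v-cy)/f*d,d],-1)@T[:3,:3].T+T[:3,3]
    P[d==0]=np.nan; return P
def ray(n,uv,z):
    f,cx,cy,T=K(n); r=T[:3,:3]@np.array([(uv[0]-cx)/f,(uv[1]-cy)/f,1]); t=T[:3,3]
    return t+r*(z-t[2])/r[2]
E
python3 - <<'E'
from h import *
np.set_printoptions(precision=4,suppress=True)
for n in("top","side"):
    im,d=imaging.camera(n); cv2.imwrite(f"pics/{n}0.png",im[:,:,::-1]); np.save(n+"d.npy",d); np.save(n+"i.npy",im)
    print(n,imaging.camera_info(n))
    for t in("stylus","stand","blank","joint_mid","pile","hole","log_near","vase"):
        print(t,[(np.round(m["uv"],1).tolist(),round(m["confidence"],2)) for m in spotter.mark_of(n,t)][:4])
o=readout.get_obs();print(o)
E
```

```text
top {'vertical_fov': 51.57125986494954, 'cx': 286.88058148732983, 'cy': 206.56755068018626, 'extrinsics': array([[-0.0262, -0.996 ,  0.0851,  0.4763],
       [-0.9997,  0.0259, -0.0046, -0.069 ],
       [ 0.0024, -0.0852, -0.9964,  1.4686],
       [ 0.    ,  0.    ,  0.    ,  1.    ]])}
stylus [([373.0, 239.1], 0.45), ([263.8, 248.8], 0.4), ([373.0, 237.7], 0.22)]
stand [([371.6, 236.6], 0.73)]
blank [([207.4, 207.9], 0.58)]
joint_mid [([203.5, 210.3], 0.63)]
pile [([375.2, 192.2], 0.95), ([324.3, 212.8], 0.8), ([314.4, 154.3], 0.71), ([330.9, 267.7], 0.66)]
hole [([438.3, 194.7], 0.95), ([314.8, 151.9], 0.88), ([380.8, 194.7], 0.86), ([325.5, 206.6], 0.85)]
log_near [([263.6, 247.4], 0.69), ([265.0, 215.2], 0.68)]
vase [([149.4, 241.9], 0.66), ([370.8, 236.8], 0.38)]
side {'vertical_fov': 55.49092588821515, 'cx': 270.44152417346953, 'cy': 212.20014768922908, 'extrinsics': array([[ 0.9977, -0.046 ,  0.0506,  0.5275],
       [-0.0684, -0.6836,  0.7267, -0.9571],
       [ 0.0011, -0.7284, -0.6851,  0.9033],
       [ 0.    ,  0.    ,  0.    ,  1.    ]])}
stylus [([237.5, 301.9], 0.69)]
stand [([240.6, 308.8], 0.74)]
blank [([268.8, 174.8], 0.97)]
joint_mid []
pile [([267.9, 260.3], 0.97), ([293.2, 311.8], 0.95), ([204.5, 263.2], 0.81), ([334.2, 247.4], 0.77)]
hole [([271.0, 235.5], 0.91), ([338.8, 222.8], 0.85), ([298.2, 357.8], 0.76), ([293.2, 291.3], 0.71)]
log_near [([234.3, 216.0], 0.7), ([262.7, 214.2], 0.7)]
vase []
{'time': 0.9, 'q': array([70.9887,  4.9808, 10.0786, 95.099 ,  0.0003, 90.0031]), 'qd': array([ 0.0444, -0.0007, -0.0366, -0.0287, -0.0113,  0.0319]), 'joint_efforts': array([ -0.0026, -52.0104,  46.4853,   0.0014,  -0.    ,   0.    ]), 'ee_pos': array([0.1792, 0.52  , 0.2066]), 'tcp_rot': array([-179.9988,   -0.0003,  160.9856]), 'wrist_force': array([-0.5093,  0.0873,  0.7129]), 'torque': array([ 0.0455, -0.0174,  0.0456]), 'grasp_force': 0.0, 'opening': 0.08524740135799219}
```

View pics/top0.png

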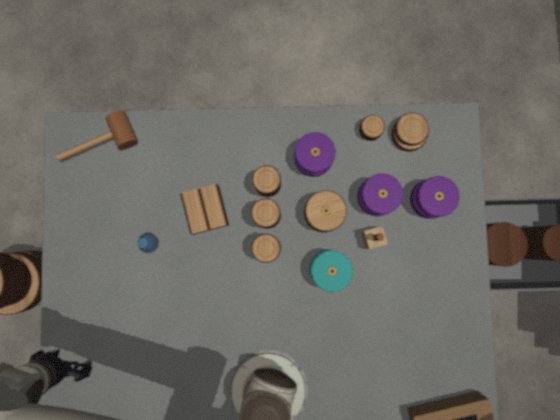

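View pics/side0.png

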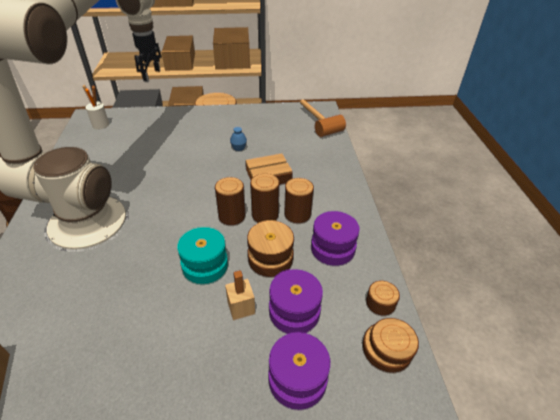

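The top view shows the true pile (325,211), the stand with the stylus (375,237), the blank (204,209), the logs at column 265 and the vase (148,242). The purple and turquoise rounds are look-alikes. The side view agrees.

```bash
python3 - <<'E'
from h import *
np.set_printoptions(precision=4,suppress=True)
g=dict(pile=((325,211),.1,.085),stand=((375,237),.075,.045),blank=((204,209),.05,.1),ln=((265,249),.13,.055),lm=((265,214),.14,.055),lf=((267,180),.12,.055),vase=((148,242),.09,.05))
C={n:cloud(n,np.load(n+"d.npy")) for n in("top","side")}
I={n:np.load(n+"i.npy") for n in C}
for k,(uv,z,r) in g.items():
    c=ray("top",uv,z)[:2]; print(k,"guess",c)
    for n in C:
        P=C[n].reshape(-1,3); dd=np.hypot(*(P[:,:2]-c).T)
        m=(dd<r)&(abs(P[:,2]-z)<.012); Q=P[m]
        if len(Q)<5: print(n,len(Q)); continue
        (a,b),w,an=cv2.minAreaRect((Q[:,:2]*1000).astype(np.float32))
        cc,rr=cv2.minEnclosingCircle((Q[:,:2]*1000).astype(np.float32))
        print(n,len(Q),"rect",np.round([a,b,*w,an],1),"circ",np.round([*cc,rr],1),"zmed",np.median(Q[:,2]))
# stylus handle top
c=ray("top",(375,237),.1)[:2]
for n in C:
    P=C[n].reshape(-1,3); m=(np.hypot(*(P[:,:2]-c).T)<.06)&(P[:,2]>.09); Q=P[m]
    print("handle",n,len(Q),Q.mean(0) if len(Q) else '',Q[:,2].max() if len(Q) else '')
# crops
a=cv2.resize(I["top"][180:240,175:235],(400,400),interpolation=cv2.INTER_CUBIC)
b=cv2.resize(I["top"][210:270,345:405],(400,400),interpolation=cv2.INTER_CUBIC)
cv2.imwrite("pics/crop1.png",np.hstack([a,b])[:,:,::-1])
# joint: dark pixels; ring both cams
for n,uv in(("top",(325.5,210)),("side",(270.5,236.5))):
    hsv=cv2.cvtColor(I[n],cv2.COLOR_RGB2HSV); x,y=map(int,uv); print(n); print(I[n][y-6:y+7,x-6:x+7].sum(-1))
E
```

```text
pile guess [ 0.576  -0.1953]
top 1325 rect [ 579.9 -195.7  127.1  128.    88.4] circ [ 578.8 -196.5   65.4] zmed 0.09961068841093423
side 1368 rect [ 579.1 -203.2  129.9  128.2   86.3] circ [ 578.2 -202.3   66.7] zmed 0.09879048392289047
stand guess [ 0.4903 -0.3547]
top 298 rect [ 489.9 -354.5   60.    60.1   14.5] circ [ 490.3 -354.4   40.8] zmed 0.07457871904629276
side 460 rect [ 491.2 -359.9   60.5   64.4   14.3] circ [ 491.1 -358.3   41.7] zmed 0.07396743272686035
blank guess [0.5965 0.1958]
top 1541 rect [598.9 198.9 140.5 125.3  13.9] circ [598.8 199.   90.5] zmed 0.04929884445879029
side 770 rect [599.7 191.4 142.7 124.2  12.8] circ [598.7 191.6  92.8] zmed 0.04820418658747172
ln guess [ 0.4619 -0.0047]
top 668 rect [464.9  -4.7  86.1  85.9  88.6] circ [465.5  -5.5  45. ] zmed 0.1307241549220235
side 502 rect [466.8 -11.3  90.6  85.4  89.6] circ [465.  -12.2  46.2] zmed 0.12949488619009242
lm guess [ 0.5687 -0.0075]
top 666 rect [575.   -7.5  86.4  86.4  89.3] circ [574.5  -7.1  45. ] zmed 0.14031225613245069
side 503 rect [575.3 -13.1  89.7  88.3  50.5] circ [574.4 -14.1  4
[... 1324 characters left out ...]
92 511 515 506 494 492 486 479 477 484]
 [493 497 488 488 501 514 505 497 491 488 481 475 479]
 [490 500 490 477 483 492 486 482 477 480 478 476 476]
 [485 495 481 451 452 446 439 440 447 459 461 471 473]
 [469 471 451 428 426 407 389 393 418 425 429 457 471]
 [453 423 418 419 395 342 307 321 381 411 418 431 463]
 [441 400 410 413 379 298 260 282 350 408 406 403 460]
 [456 407 399 413 399 339 324 340 379 409 412 414 471]
 [471 438 398 399 413 407 408 413 417 414 417 443 475]
 [479 457 416 404 425 424 427 429 426 441 453 480 483]
 [473 473 451 447 450 444 453 450 453 487 497 496 486]
 [461 473 469 466 474 489 491 488 483 497 503 504 492]
 [457 471 473 464 477 494 500 498 490 495 502 504 495]]
```

View pics/crop1.png

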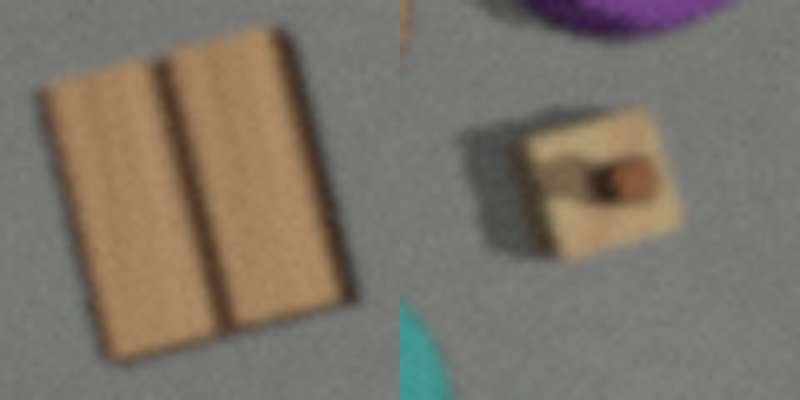

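```bash
R='{"rotation":[0,0,-56.6],"translation":[311,-877,43],"grip":85}'; : ; python3 -m jog '[{"rotation":[0,0,-56.6],"translation":[311,-877,43],"grip":85},{"rotation":[0,0,-56.6],"translation":[311,-877,43],"grip":85},{"rotation":[0,0,-56.6],"translation":[311,-877,43],"grip":85},{"rotation":[0,0,-56.6],"translation":[311,-877,43],"grip":85},{"rotation":[0,0,-56.6],"translation":[311,-877,43],"grip":85},{"rotation":[0,0,-56.6],"translation":[311,-877,43],"grip":85},{"rotation":[0,0,-56.6],"translation":[311,-877,43],"grip":85},{"rotation":[0,0,-56.6],"translation":[311,-877,43],"grip":85},{"rotation":[0,0,-56.6],"translation":[311,-877,43],"grip":85},{"rotation":[0,0,-56.6],"translation":[311,-877,43],"grip":85},{"rotation":[0,0,-56.6],"translation":[311,-877,43],"grip":85},{"rotation":[0,0,-56.6],"translation":[311,-877,43],"grip":85},{"rotation":[0,0,-56.6],"translation":[311,-877,43],"grip":85},{"rotation":[0,0,-56.6],"translation":[311,-877,43],"grip":85},{"rotation":[0,0,-56.6],"translation":[311,-877,43],"grip":85},{"rotation":[0,0,-56.6],"translation":[311,-877,43],"grip":85},{"rotation":[0,0,-56.6],"translation":[311,-877,43],"grip":85},{"rotation":[0,0,-56.6],"translation":[311,-877,43],"grip":85},{"rotation":[0,0,-56.6],"translation":[311,-877,43],"grip":85},{"rotation":[0,0,-56.6],"translation":[311,-877,43],"grip":85}]'
```

```text
time: 2.9
ee_pos: [0.4906, -0.3604, 0.2472]
tcp_rot: [-179.9, -0.1, 104.2]
wrist_force: [1.2, 0.2, -1.2]
opening: 0.0849
grasp_force: 0.0
```

```bash
python3 - <<'E'
from h import *
np.set_printoptions(precision=4,suppress=True)
im,d=imaging.camera("side"); P=cloud("side",d)
t,dt=imaging.camera("top"); Pt=cloud("top",dt)
o=readout.get_obs(); print(o["ee_pos"],o["tcp_rot"],o["q"])
cv2.imwrite("pics/s1.png",np.hstack([cv2.resize(im[170:330,160:320],(400,400)),cv2.resize(t[150:310,290:450],(400,400))])[:,:,::-1])
psi=np.radians(o["tcp_rot"][2]); ax=np.array([np.sin(psi),-np.cos(psi)]); bx=np.array([-ax[1],ax[0]])
for nm,Q in(("side",P),("top",Pt)):
    Q=Q.reshape(-1,3); r=Q[:,:2]-o["ee_pos"][:2]; m=(np.hypot(*r.T)<.12)&(Q[:,2]>.2)
    a=r@ax; b=r@bx
    for lo in np.arange(.24,.4,.01):
        k=m&(Q[:,2]>lo)&(Q[:,2]<lo+.01)
        if k.sum()>3: print(nm,round(lo,3),k.sum(),"a",a[k].min(),a[k].max(),"b",b[k].min(),b[k].max())
E
```

```text
[ 0.49   -0.3574  0.2488] [-179.9497   -0.0729  104.3324] [-36.1079  14.5149  25.7009 101.2743   0.0076  39.5596]
side 0.28 10 a -0.0478585520413067 0.05058671162168223 b -0.01669906641353511 0.0010115214752258888
side 0.29 50 a -0.054776033579753955 0.05642637452090311 b -0.017763097394853763 0.0007762349695112237
side 0.3 52 a -0.054850556419563046 0.056600994290241305 b -0.016811564693516513 0.0073718155004554855
side 0.31 53 a -0.055060532355312594 0.056426540917585616 b -0.017497848927080218 0.0037642712122427893
side 0.32 44 a -0.059722358972655244 0.0634877493863975 b -0.019689879525713036 -0.009641199766474809
side 0.33 208 a -0.07269279679197535 0.07518993052392972 b -0.020183768171203723 0.006452325445151381
side 0.34 181 a -0.07210355561088014 0.0728068346959157 b -0.023169807854421843 0.009917433808576947
side 0.35 206 a -0.07039848964782489 0.07285583856569645 b -0.023184135245531208 0.0126168560465924
side 0.36 175 a -0.06961932924384671 0.07050634687690215 b -0.025238082378293614 0.0007863813235810071
side 0.37 286 a -0.06858047896578101 0.07067506982081964 b -0.026940
[... 623 characters left out ...]
151093274
top 0.34 28 a -0.02811015626300157 0.07427861779657795 b -0.0134849568606726 0.018980502708117956
top 0.35 30 a -0.028335529879852214 0.07345678367748504 b -0.01123023197301052 0.018497660500485066
top 0.36 15 a 0.029019553294590803 0.0719121102401691 b -0.0024662723633018836 0.017997936638061828
top 0.37 14 a 0.03516320055290372 0.07078701822877208 b -0.010171605474107214 0.01300392891281754
top 0.38 83 a 0.0371651365337031 0.06929341365353793 b -0.012305721881325664 0.013709534157752197
top 0.39 13 a 0.03652757594125648 0.06783546455633988 b -0.009870902449897781 0.009979943499051808
top 0.4 16 a -0.01845080893398471 0.03777454447041467 b 0.0075481723493490225 0.03809109324069625
```

View pics/s1.png

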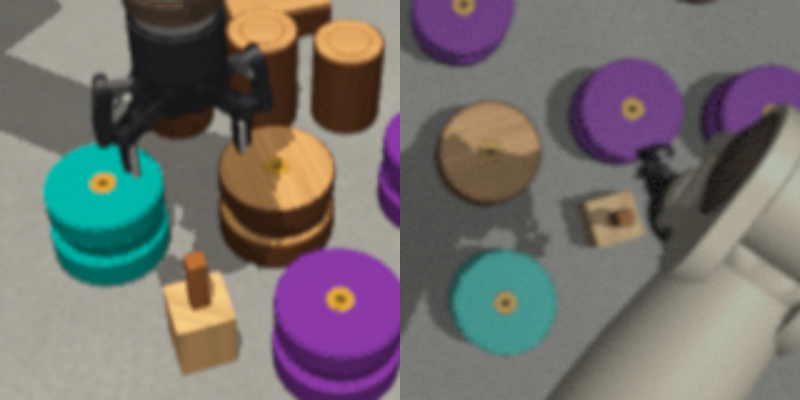

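The side camera reads about 5.5 mm too far towards -y compared with the known gripper pose. The top camera agrees with the gripper, so I'll use the top camera. A purple round stands close to the stand, so I'll narrow the fingers to 46 mm and descend in two stages.

```bash
python3 -m jog '[{"rotation":[0,0,0],"translation":[0,2,-30],"grip":46},{"rotation":[0,0,0],"translation":[0,2,-55],"grip":46},{"rotation":[0,0,0],"translation":[0,2,-70],"grip":46},{"rotation":[0,0,0],"translation":[0,2,-80],"grip":46},{"rotation":[0,0,0],"translation":[0,2,-80],"grip":46},{"rotation":[0,0,0],"translation":[0,2,-80],"grip":46}]' 40
python3 - <<'E'
from h import *
np.set_printoptions(precision=4,suppress=True)
im,d=imaging.camera("side"); o=readout.get_obs(); print(o["ee_pos"],o["tcp_rot"],o["opening"])
cv2.imwrite("pics/s2.png",cv2.resize(im[190:330,170:310],(560,560))[:,:,::-1])
I=np.load("topi.npy").astype(float).sum(-1)
def cen(x0,x1,y0,y1,th):
    w=np.clip(th-I[y0:y1,x0:x1],0,None); v,u=np.mgrid[y0:y1,x0:x1]; return (u*w).sum()/w.sum(),(v*w).sum()/w.sum()
c=cen(322,332,206,215,345); print("hole",c,ray("top",c,.1))
print("purple",ray("top",(380.8,194.7),.1))
# joint: darkest column per row in the blank's frame
P=cloud("top",np.load("topd.npy"))
pts=[]
for s in np.arange(-.055,.056,.005):
    th=np.radians(13.6); best=[]
    # sample image along lateral
    f,cx,cy,T=K("top"); R=T[:3,:3]
    ys=np.arange(-.012,.0121,.0005)
    W=np.stack([.5985+s*np.cos(th)-ys*np.sin(th),.1985+s*np.sin(th)+ys*np.cos(th),np.full_like(ys,.05)],-1)
    c=(W-T[:3,3])@R; u=c[:,0]/c[:,2]*f+cx; v=c[:,1]/c[:,2]*f+cy
    val=cv2.remap(I.astype(np.float32),u[None].astype(np.float32),v[None].astype(np.float32),cv2.INTER_LINEAR)[0]
    w=np.clip(np.percentile(val,60)-val,0,None); pts.append((s,(w*ys).sum()/w.sum()))
pts=np.array(pts); print((pts[:,1]*1000).round(1)); print("slope,off",np.polyfit(*pts.T,1))
E
```

```text
time: 3.6
ee_pos: [0.4903, -0.3546, 0.1707]
tcp_rot: [180.0, 0.1, 104.4]
wrist_force: [-0.1, -0.4, 0.5]
opening: 0.0462
grasp_force: 0.0
[ 0.4905 -0.3549  0.171 ] [179.9348   0.077  104.4135] 0.04639664139760225
hole (np.float64(325.755), np.float64(210.14666666666668)) [ 0.5786 -0.1977  0.1   ]
purple [ 0.6232 -0.3738  0.1   ]
[-1.  -1.  -1.  -1.  -1.  -1.1 -0.9 -1.1 -1.2 -0.7 -1.  -1.1 -0.9 -1.3
 -1.  -1.1 -1.1 -0.8 -1.1 -1.3 -1.  -1.  -0.8]
slope,off [-0.0001 -0.001 ]
```

View pics/s2.png

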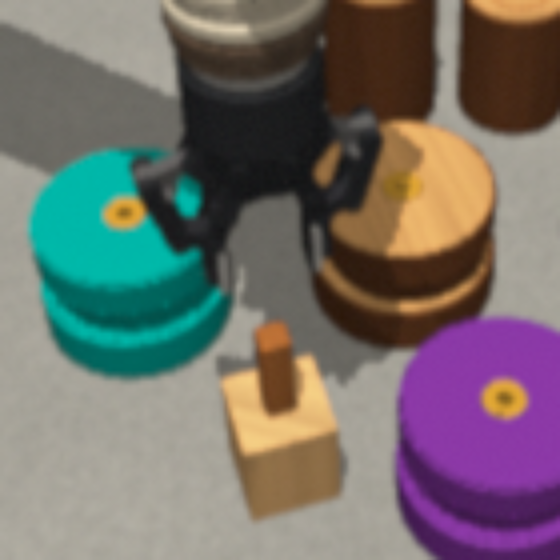

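The handle sits between the fingers, in line with them (crop: handle about (275,365), fingers about (220,260) and (315,240)). Descending and gripping now.

```bash
python3 -m jog '[{"rotation":[0,0,0],"translation":[0,0,-30],"grip":46},{"rotation":[0,0,0],"translation":[0,0,-55],"grip":46},{"rotation":[0,0,0],"translation":[0,0,-70],"grip":46},{"rotation":[0,0,0],"translation":[0,0,-75],"grip":46},{"rotation":[0,0,0],"translation":[0,0,-75],"grip":46},{"rotation":[0,0,0],"translation":[0,0,-75],"grip":10},{"rotation":[0,0,0],"translation":[0,0,-75],"grip":10},{"rotation":[0,0,0],"translation":[0,0,-75],"grip":10},{"rotation":[0,0,0],"translation":[0,0,-75],"grip":10},{"rotation":[0,0,0],"translation":[0,0,-75],"grip":10},{"rotation":[0,0,0],"translation":[0,0,-75],"grip":10},{"rotation":[0,0,0],"translation":[0,0,-75],"grip":10}]' 40
```

```text
time: 4.85
ee_pos: [0.4908, -0.3554, 0.0961]
tcp_rot: [179.9, 0.1, 104.4]
wrist_force: [-0.1, -0.1, 6.0]
opening: 0.0193
grasp_force: 41.3
```

```bash
python3 -m jog '[{"rotation":[0,0,0],"translation":[0,0,10],"grip":10},{"rotation":[0,0,0],"translation":[0,0,25],"grip":10},{"rotation":[0,0,0],"translation":[0,0,45],"grip":10},{"rotation":[0,0,0],"translation":[0,0,70],"grip":10},{"rotation":[0,0,0],"translation":[0,0,95],"grip":10},{"rotation":[0,0,0],"translation":[0,0,120],"grip":10},{"rotation":[0,0,0],"translation":[0,0,145],"grip":10},{"rotation":[0,0,0],"translation":[0,0,160],"grip":10},{"rotation":[0,0,0],"translation":[0,0,160],"grip":10},{"rotation":[0,0,0],"translation":[0,0,160],"grip":10},{"rotation":[0,0,0],"translation":[0,0,160],"grip":10}]' 40
python3 - <<'E'
from h import *
np.set_printoptions(precision=4,suppress=True)
im,d=imaging.camera("side"); o=readout.get_obs(); print(o["ee_pos"],o["tcp_rot"],o["opening"],o["wrist_force"])
np.save("s3.npy",im);np.save("s3d.npy",d)
f,cx,cy,T=K("side")
p=o["ee_pos"]
for dz in(-.083,-.035,0.):
    c=(p+[0,0.0,dz]-T[:3,3])@T[:3,:3]; print(dz,c[0]/c[2]*f+cx,c[1]/c[2]*f+cy)
print(spotter.mark_of("side","stylus"))
x,y=int(c[0]/c[2]*f+cx),int(c[1]/c[2]*f+cy)
cv2.imwrite("pics/s3.png",cv2.resize(im[y-40:y+80,x-60:x+60],(600,600),interpolation=cv2.INTER_CUBIC)[:,:,::-1]);print(x,y)
E
```

```text
time: 5.95
ee_pos: [0.4899, -0.3548, 0.2536]
tcp_rot: [-179.9, -0.1, 104.4]
wrist_force: [-1.3, 0.4, -1.2]
opening: 0.0194
grasp_force: 40.5
[ 0.4898 -0.3548  0.2535] [-179.933    -0.0802  104.3853] 0.019147532970756356 [-0.3097  0.7896 -0.6481]
-0.083 236.54179120816764 264.9140079060823
-0.035 235.3339644765411 251.40560969678296
0.0 234.39641565640014 240.92001398052668
[{'uv': [235.3, 264.4], 'confidence': 0.62}]
234 240
```

View pics/s3.png

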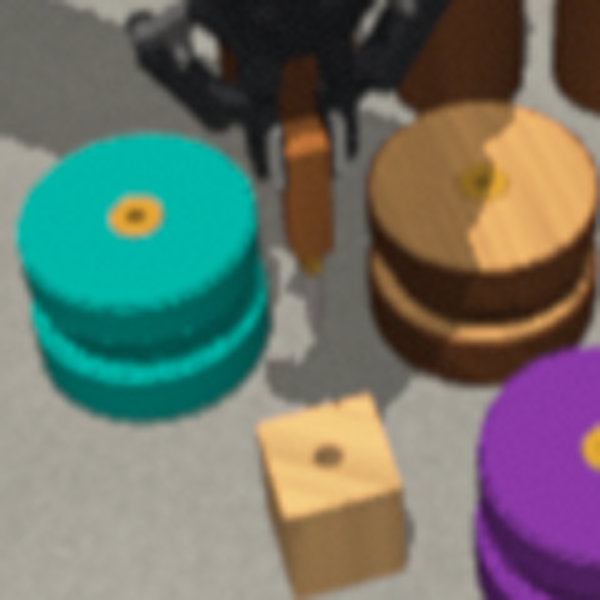

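```bash
python3 - <<'E'
from h import *
np.set_printoptions(precision=4,suppress=True)
im,d=imaging.camera("side"); o=readout.get_obs(); p=o["ee_pos"]; D=[d]+[imaging.camera("side")[1] for _ in range(5)]
d=np.median(D,0); P=cloud("side",d); r=P-p
psi=np.radians(o["tcp_rot"][2]); ax=np.array([np.sin(psi),-np.cos(psi)]); bx=np.array([-ax[1],ax[0]])
print(ax,bx)
a=r[...,:2]@ax; b=r[...,:2]@bx+.0055; z=r[...,2]
for v in range(225,275):
    u=[u for u in range(215,260) if abs(a[v,u])<.014 and abs(b[v,u])<.035]
    if u: print(v,u[0],u[-1],"a %.1f %.1f"%(a[v,u].min()*1e3,a[v,u].max()*1e3),"b",np.round(b[v,u].mean()*1e3,1),"z",np.round(z[v,u].mean()*1e3,1))
E
```

```text
[0.9687 0.2484] [-0.2484  0.9687]
225 228 240 a -13.0 12.5 b 2.4 z 52.0
226 228 240 a -12.9 12.3 b -0.6 z 52.1
227 228 240 a -13.3 12.3 b -2.4 z 51.0
228 228 240 a -13.5 12.1 b -4.6 z 50.2
229 228 241 a -13.7 13.8 b -5.9 z 48.4
230 228 241 a -13.9 13.7 b -7.4 z 47.0
231 228 241 a -14.0 13.7 b -7.6 z 44.2
232 229 241 a -12.1 13.5 b -7.7 z 41.0
233 229 241 a -12.4 13.5 b -7.8 z 38.1
234 229 241 a -12.6 13.2 b -7.6 z 34.9
235 229 240 a -12.8 11.2 b -7.6 z 32.2
236 229 239 a -13.0 8.2 b -7.9 z 29.9
237 229 240 a -13.1 10.9 b -7.7 z 26.3
238 230 240 a -9.2 10.6 b -6.7 z 21.8
239 230 240 a -9.2 10.2 b -6.5 z 18.5
240 230 240 a -9.3 10.0 b -6.2 z 15.0
241 230 240 a -9.4 9.8 b -6.3 z 12.0
242 231 240 a -9.2 9.6 b -7.3 z 9.7
243 231 240 a -9.3 9.4 b -7.3 z 6.5
244 231 240 a -9.3 9.1 b -7.0 z 3.0
245 231 240 a -9.5 9.1 b -7.2 z 0.0
246 231 240 a -9.6 8.7 b -7.4 z -2.9
247 231 240 a -9.6 8.6 b -7.1 z -6.5
248 231 240 a -9.6 8.5 b -6.8 z -10.0
249 232 240 a -9.2 8.3 b -8.1 z -12.2
250 232 240 a -9.3 8.2 b -7.8 z -15.8
251 233 238 a -7.6 4.8 b -6.8 z -19.8
252 234 238 a -4.4 4.6 b -2.4 z -28.6
253 234 238 a -4.6 4.3 b -2.8 z -31.5
254 234 237 a -5.0 1.4 b -3.1 z -34.0
255 235 237 a -2.9 1.7 b -1.9 z -39.3
256 235 237 a -3.0 1.4 b -1.9 z -42.6
257 235 237 a -3.2 1.2 b -1.4 z -46.6
258 235 237 a -3.2 1.1 b -0.9 z -50.6
259 235 237 a -3.6 0.9 b -1.7 z -53.1
260 235 237 a -3.7 0.6 b -1.1 z -57.3
261 235 238 a -3.8 3.2 b -0.9 z -61.5
262 235 238 a -4.0 3.0 b -0.8 z -65.1
263 235 238 a -4.2 2.8 b -0.8 z -68.6
264 236 237 a -2.4 -0.2 b -1.6 z -71.1
265 236 237 a -2.2 0.1 b 0.7 z -77.5
266 236 237 a -2.4 -0.2 b 0.6 z -81.0
```

The stylus is upright. It sits about 2.7 mm to +y of the TCP, so I include that offset. Joint midpoint in TCP terms is (599.3, 194.5) mm with heading 13.6°, and the hole is at about (579.5, -200). Next I cross over to the near end of the joint.

```bash
python3 -m jog '[{"rotation":[0,0,0],"translation":[1,10,10],"grip":10},{"rotation":[0,0,0],"translation":[3,30,20],"grip":10},{"rotation":[0,0,0],"translation":[6,65,20],"grip":10},{"rotation":[0,0,0],"translation":[10,105,20],"grip":10},{"rotation":[0,0,0],"translation":[14,145,20],"grip":10},{"rotation":[0,0,0],"translation":[18,185,20],"grip":10},{"rotation":[0,0,0],"translation":[22,225,20],"grip":10},{"rotation":[0,0,0],"translation":[26,265,20],"grip":10},{"rotation":[0,0,0],"translation":[30,305,20],"grip":10},{"rotation":[0,0,0],"translation":[34,345,20],"grip":10},{"rotation":[0,0,0],"translation":[38,385,20],"grip":10},{"rotation":[0,0,0],"translation":[42,425,20],"grip":10},{"rotation":[0,0,0],"translation":[45,465,20],"grip":10},{"rotation":[0,0,0],"translation":[48,500,20],"grip":10},{"rotation":[0,0,0],"translation":[51,525,10],"grip":10},{"rotation":[0,0,0],"translation":[51,535,-30],"grip":10},{"rotation":[0,0,0],"translation":[51,535,-70],"grip":10},{"rotation":[0,0,0],"translation":[51,535,-100],"grip":10},{"rotation":[0,0,0],"translation":[51,535,-110],"grip":10},{"rotation":[0,0,0],"translation":[51,535,-110],"grip":10}]' 40
python3 - <<'E'
from h import *
np.set_printoptions(precision=4,suppress=True)
im,d=imaging.camera("side"); o=readout.get_obs(); print(o["ee_pos"],o["tcp_rot"],o["wrist_force"],o["opening"])
t,dt=imaging.camera("top")
cv2.imwrite("pics/s4.png",np.hstack([cv2.resize(im[120:200,220:300],(400,400),interpolation=cv2.INTER_CUBIC),cv2.resize(t[170:250,165:245],(400,400),interpolation=cv2.INTER_CUBIC)])[:,:,::-1])
E
```

```text
time: 8.35
ee_pos: [0.5402, 0.1806, 0.1447]
tcp_rot: [-179.9, -0.0, 104.4]
wrist_force: [-0.1, 1.2, -0.1]
opening: 0.0191
grasp_force: 40.5
[0.541  0.1806 0.1462] [179.9342  -0.011  104.4143] [ 0.6017 -0.2965 -0.3137] 0.019451550480083665
```

View pics/s4.png

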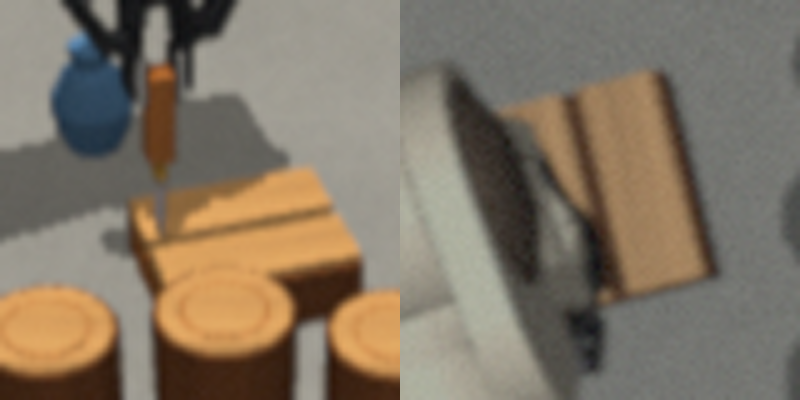

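The tip shows at crop (163,238), near the joint's near end (150,243). I'll check the lateral offset in the side camera's own depth frame before lowering.

```bash
python3 - <<'E'
from h import *
np.set_printoptions(precision=1,suppress=True)
D=[];J=[]
for _ in range(5):
    im,d=imaging.camera("side"); D.append(d); J.append(im.astype(float))
P=cloud("side",np.median(D,0)); G=np.mean(J,0).sum(-1); o=readout.get_obs(); p=o["ee_pos"]
r=(P-p)*1e3
th=np.radians(13.6); l=np.array([-np.sin(th),np.cos(th)]); s=np.array([np.cos(th),np.sin(th)])
print(p*1e3)
for v in range(140,175):
    m=[u for u in range(235,270) if np.hypot(r[v,u,0],r[v,u,1])<18 and r[v,u,2]<10]
    if m: print(v,m[0],m[-1],r[v,m].mean(0), "minlat",(r[v,m,:2]@l).min(), "s", r[v,m,:2].mean(0)@s)
# joint in side image: dark line, and the top face edges
for u in range(256,288,4):
    c=G[145:180,u]; print(u,c.astype(int)[5:32])
f,cx,cy,T=K("side")
for S in(-.03,-.02,0,.02,.04):
    W=np.array([.5982,.197,.05])+S*np.array([*s,0]); c=(W-T[:3,3])@T[:3,:3]; print("pred",S,c[0]/c[2]*f+cx,c[1]/c[2]*f+cy)
E
```

```text
[541.7 180.1 145.9]
144 255 255 [12.4 -5.9  7.7] minlat -8.61861372768382 s 10.696635911080785
145 249 255 [  3.3 -11.    7.6] minlat -14.497530178678872 s 0.6196032789640153
146 249 255 [  2.1 -12.1   4.4] minlat -15.61991147590117 s -0.8487431346325359
147 249 255 [  1.9 -12.1   0.4] minlat -14.13141127114209 s -0.9520502914085496
148 249 255 [  1.8 -12.5  -3.3] minlat -16.057676744041995 s -1.1836540694818332
149 249 255 [  1.7 -11.6  -7.9] minlat -14.346061925866996 s -1.088755314392664
150 249 255 [  2.1 -11.6 -12. ] minlat -14.90431776658068 s -0.6410314606044025
151 250 255 [  3.1 -13.5 -14.8] minlat -15.399426623737874 s -0.14694035985122356
152 250 253 [ -0.4 -14.1 -18.2] minlat -16.867878132816234 s -3.688531324961935
153 251 253 [  1.2  -8.5 -26.3] minlat -10.017548033911037 s -0.778533460421674
154 251 253 [  1.1  -8.2 -30.6] minlat -9.007013912543316 s -0.8324933247529644
155 251 253 [  1.   -7.6 -35.1] minlat -8.729853785110523 s -0.809482643178585
156 251 253 [  0.9  -5.4 -40.8] minlat -6.172101718064403 s -0.37659929303013284
157 251 253 [  0.8  -5.1 -45.1] minlat -8.
[... 1856 characters left out ...]
2 472]
272 [282 284 287 289 307 344 403 457 467 473 482 491 473 390 306 363 456 474
 468 469 476 484 492 483 458 452 466]
276 [339 293 292 342 421 470 471 461 464 476 485 487 426 313 333 427 470 471
 464 473 479 489 489 434 313 217 210]
280 [458 457 457 468 473 470 462 459 469 480 489 445 348 329 412 469 472 463
 464 474 485 491 447 336 230 169 122]
284 [459 459 459 460 457 456 461 468 475 484 454 365 328 399 461 471 463 458
 473 481 488 458 352 237 181 127 103]
pred -0.03 259.7515457179386 165.98540843384674
pred -0.02 262.4443574489129 165.48022176439193
pred 0 267.80506388929024 164.47452299927272
pred 0.02 273.132803025649 163.4750090863385
pred 0.04 278.42787803951586 162.48162314702478
```

```bash
python3 -m jog '[{"rotation":[0,0,0],"translation":[0,1.5,-6],"grip":10},{"rotation":[0,0,0],"translation":[0,1.5,-10],"grip":10},{"rotation":[0,0,0],"translation":[0,1.5,-12],"grip":10},{"rotation":[0,0,0],"translation":[0,1.5,-13],"grip":10},{"rotation":[0,0,0],"translation":[0,1.5,-13],"grip":10}]'; python3 -m jog '[{"rotation":[0,0,0],"translation":[0,0,-1],"grip":10},{"rotation":[0,0,0],"translation":[0,0,-1],"grip":10},{"rotation":[0,0,0],"translation":[0,0,-1],"grip":10}]'
```

```text
time: 9.2
ee_pos: [0.5411, 0.1814, 0.1314]
tcp_rot: [-180.0, 0.0, 104.4]
wrist_force: [0.9, -0.1, -0.9]
opening: 0.0192
grasp_force: 40.5
time: 9.5
ee_pos: [0.5412, 0.1815, 0.1307]
tcp_rot: [180.0, 0.0, 104.4]
wrist_force: [0.5, 0.3, -1.5]
opening: 0.0186
grasp_force: 40.5
```

```bash
python3 - <<'E'
from h import *
F=[]
for i in range(6):
    imaging.camera("side"); o=readout.get_obs(); F.append(np.r_[o["wrist_force"],o["ee_pos"]*1e3])
print(np.round(F,1))
E
```

```text
[[ 1.000e-01  2.000e-01 -1.200e+00  5.412e+02  1.815e+02  1.307e+02]
 [-7.000e-01 -3.000e-01 -4.000e-01  5.412e+02  1.815e+02  1.307e+02]
 [-7.000e-01 -5.000e-01 -1.000e+00  5.412e+02  1.815e+02  1.306e+02]
 [ 2.000e-01 -6.000e-01 -1.400e+00  5.412e+02  1.815e+02  1.306e+02]
 [ 3.000e-01  0.000e+00 -5.000e-01  5.412e+02  1.815e+02  1.307e+02]
 [ 2.000e-01 -4.000e-01 -1.200e+00  5.412e+02  1.815e+02  1.306e+02]]
```

No contact at point height about 0.047, so the point is in the gap. I'll lower a bit more and probe gently to both sides to centre it.

```bash
python3 -m jog '[{"rotation":[0,0,0],"translation":[0,0,-2],"grip":10},{"rotation":[0,0,0],"translation":[0,0,-4],"grip":10},{"rotation":[0,0,0],"translation":[0,0,-4],"grip":10},{"rotation":[0,0,0],"translation":[-0.2,1,-4],"grip":10},{"rotation":[0,0,0],"translation":[-0.5,2,-4],"grip":10},{"rotation":[0,0,0],"translation":[-0.5,2,-4],"grip":10},{"rotation":[0,0,0],"translation":[-0.5,2,-4],"grip":10}]'; python3 -m jog '[{"rotation":[0,0,0],"translation":[-0.2,1,0],"grip":10},{"rotation":[0,0,0],"translation":[-0.2,1,0],"grip":10},{"rotation":[0,0,0],"translation":[-0.2,1,0],"grip":10}]';  python3 -m jog '[{"rotation":[0,0,0],"translation":[0.2,-1,0],"grip":10},{"rotation":[0,0,0],"translation":[0.5,-2,0],"grip":10},{"rotation":[0,0,0],"translation":[0.7,-3,0],"grip":10},{"rotation":[0,0,0],"translation":[1,-4,0],"grip":10},{"rotation":[0,0,0],"translation":[1.2,-5,0],"grip":10},{"rotation":[0,0,0],"translation":[1.2,-5,0],"grip":10},{"rotation":[0,0,0],"translation":[1.2,-5,0],"grip":10}]'
```

```text
time: 10.5
ee_pos: [0.5407, 0.1836, 0.1266]
tcp_rot: [180.0, 0.0, 104.4]
wrist_force: [-0.2, -0.3, -1.0]
opening: 0.0192
grasp_force: 40.5
time: 10.8
ee_pos: [0.5404, 0.1845, 0.1266]
tcp_rot: [-180.0, 0.0, 104.4]
wrist_force: [-0.0, -0.3, -0.6]
opening: 0.0193
grasp_force: 40.5
time: 11.5
ee_pos: [0.5416, 0.1797, 0.1266]
tcp_rot: [180.0, -0.0, 104.4]
wrist_force: [-0.6, 2.8, -1.2]
opening: 0.0196
grasp_force: 40.1
```

```bash
python3 -m jog '[{"rotation":[0,0,0],"translation":[-0.2,1,0],"grip":10},{"rotation":[0,0,0],"translation":[-0.2,1,0],"grip":10},{"rotation":[0,0,0],"translation":[-0.2,1,0],"grip":10}]';  python3 -m jog '[{"rotation":[0,0,0],"translation":[-0.4,2,0],"grip":10},{"rotation":[0,0,0],"translation":[-0.8,4,0],"grip":10},{"rotation":[0,0,0],"translation":[-1.3,5.5,0],"grip":10},{"rotation":[0,0,0],"translation":[-1.3,5.5,0],"grip":10},{"rotation":[0,0,0],"translation":[-1.3,5.5,0],"grip":10}]'; python3 -m jog '[{"rotation":[0,0,0],"translation":[-0.2,1,0],"grip":10},{"rotation":[0,0,0],"translation":[-0.2,1,0],"grip":10},{"rotation":[0,0,0],"translation":[-0.2,1,0],"grip":10}]'
```

```text
time: 11.8
ee_pos: [0.5415, 0.1804, 0.1266]
tcp_rot: [-180.0, 0.0, 104.4]
wrist_force: [0.1, 1.9, -1.1]
opening: 0.0191
grasp_force: 40.1
time: 12.3
ee_pos: [0.5401, 0.186, 0.1266]
tcp_rot: [-180.0, 0.0, 104.4]
wrist_force: [0.2, 1.6, -0.8]
opening: 0.0192
grasp_force: 40.2
time: 12.6
ee_pos: [0.5399, 0.187, 0.1266]
tcp_rot: [-180.0, 0.0, 104.4]
wrist_force: [0.4, 0.0, -1.8]
opening: 0.0193
grasp_force: 40.2
```

```bash
python3 - <<'E'
from h import *
F=[];D=[]
for i in range(8):
    im,d=imaging.camera("side"); D.append(d); o=readout.get_obs(); F.append(np.r_[o["wrist_force"],o["torque"],o["ee_pos"]*1e3])
print(np.round(np.mean(F,0),2))
P=cloud("side",np.median(D,0)); p=o["ee_pos"]; r=(P-p)*1e3
for v in range(140,176):
    m=[u for u in range(245,262) if abs(r[v,u,0])<12 and abs(r[v,u,1])<22 and -80<r[v,u,2]<20]
    if m: print(v,m[0],m[-1],np.round(r[v,m].mean(0),1))
cv2.imwrite("pics/s5.png",cv2.resize(im[125:185,235:295],(600,600),interpolation=cv2.INTER_CUBIC)[:,:,::-1])
E
```

```text
[-1.7000e-01 -2.0000e-01 -8.1000e-01  2.0000e-02  1.0000e-02 -0.0000e+00
  5.3996e+02  1.8698e+02  1.2659e+02]
146 248 254 [ 0.6 -9.2 17.3]
147 248 254 [  0.4 -11.4  14.8]
148 249 254 [  2.  -13.5  12.1]
149 249 254 [  1.8 -13.3   7.9]
150 249 254 [  1.7 -12.6   3.4]
151 249 254 [  1.6 -12.8  -0.5]
152 249 254 [  1.5 -13.1  -4.4]
153 249 254 [  1.3 -12.8  -8.7]
154 249 254 [  1.2 -12.6 -12.9]
155 249 254 [  1.1 -13.1 -16.7]
156 250 253 [  1.  -11.8 -21.8]
157 251 253 [  2.6  -7.4 -29.2]
158 251 253 [  2.5  -8.2 -32.7]
159 251 252 [  0.6  -8.2 -36.9]
160 251 252 [  0.5  -7.7 -41.5]
161 251 252 [  0.3  -6.7 -46.4]
162 251 252 [  0.2  -6.4 -50.9]
163 251 252 [  0.1  -6.9 -54.9]
164 249 254 [  0.1   9.5 -71.2]
165 249 254 [ -0.1   6.  -73. ]
166 249 254 [ -0.2   1.6 -74.1]
167 249 254 [ -0.4  -1.3 -76.4]
168 252 252 [  1.2  -5.  -78.1]
169 253 255 [  8.  -11.1 -78.3]
170 250 255 [  2.5 -16.8 -78.1]
```

View pics/s5.png

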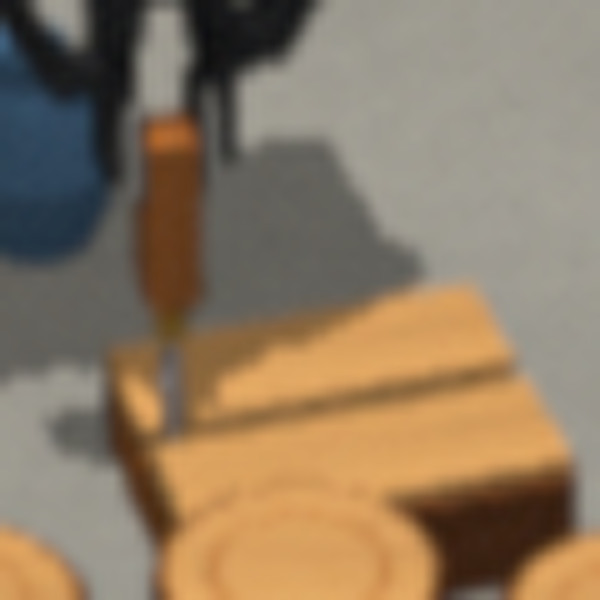

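```bash
python3 -m jog '[{"rotation":[0,0,0],"translation":[-0.2,1,0],"grip":10},{"rotation":[0,0,0],"translation":[-0.2,1,0],"grip":10},{"rotation":[0,0,0],"translation":[-0.2,1,0],"grip":10}]';  python3 -m jog '[{"rotation":[0,0,0],"translation":[-0.2,1,0],"grip":10},{"rotation":[0,0,0],"translation":[-0.2,1,0],"grip":10},{"rotation":[0,0,0],"translation":[-0.2,1,0],"grip":10}]'; python3 -c "
from h import *
F=[]
for i in range(5):
    imaging.camera('side'); o=readout.get_obs(); F.append(np.r_[o['wrist_force'],o['ee_pos']*1e3])
print(np.round(np.mean(F,0),2))"
```

```text
time: 13.3
ee_pos: [0.5398, 0.1879, 0.1266]
tcp_rot: [-180.0, 0.0, 104.4]
wrist_force: [0.6, -0.2, -0.6]
opening: 0.0191
grasp_force: 40.2
time: 13.6
ee_pos: [0.5396, 0.1888, 0.1265]
tcp_rot: [180.0, 0.0, 104.4]
wrist_force: [0.7, -1.9, -0.9]
opening: 0.0191
grasp_force: 40.1
[  0.8   -2.35  -1.28 539.61 188.89 126.55]
```

The free play runs from y≈180.2 to 188.8, so the gap centre is at y≈184.5 here. I'll recentre and run the first half at about 3 cm/s.

```bash
python3 -m jog '[{"rotation":[0,0,0],"translation":[0.5,-2,0],"grip":10},{"rotation":[0,0,0],"translation":[1,-4.4,0],"grip":10},{"rotation":[0,0,0],"translation":[1,-4.4,0],"grip":10},{"rotation":[0,0,0],"translation":[4,-3.7,0],"grip":10},{"rotation":[0,0,0],"translation":[7,-3,0],"grip":10},{"rotation":[0,0,0],"translation":[10,-2.2,0],"grip":10},{"rotation":[0,0,0],"translation":[13,-1.5,0],"grip":10},{"rotation":[0,0,0],"translation":[16,-0.8,0],"grip":10},{"rotation":[0,0,0],"translation":[19,0,0],"grip":10},{"rotation":[0,0,0],"translation":[22,0.7,0],"grip":10},{"rotation":[0,0,0],"translation":[25,1.4,0],"grip":10},{"rotation":[0,0,0],"translation":[28,2.1,0],"grip":10},{"rotation":[0,0,0],"translation":[31,2.9,0],"grip":10},{"rotation":[0,0,0],"translation":[34,3.6,0],"grip":10},{"rotation":[0,0,0],"translation":[37,4.3,0],"grip":10},{"rotation":[0,0,0],"translation":[40,5,0],"grip":10},{"rotation":[0,0,0],"translation":[40,5,0],"grip":10}]'; python3 -c "
from h import *
F=[]
for i in range(4):
    imaging.camera('side'); o=readout.get_obs(); F.append(np.r_[o['wrist_force'],o['ee_pos']*1e3])
print(np.round(np.mean(F,0),2))"
```

```text
time: 15.55
ee_pos: [0.5798, 0.1941, 0.1264]
tcp_rot: [-180.0, 0.0, 104.4]
wrist_force: [-1.4, 0.4, -1.5]
opening: 0.0191
grasp_force: 40.1
[-2.5000e-01 -2.7000e-01 -1.2500e+00  5.7954e+02  1.9400e+02  1.2653e+02]
```

```bash
python3 -m jog '[{"rotation":[0,0,0],"translation":[3,0.7,0],"grip":10},{"rotation":[0,0,0],"translation":[6,1.5,0],"grip":10},{"rotation":[0,0,0],"translation":[9,2.2,0],"grip":10},{"rotation":[0,0,0],"translation":[12,2.9,0],"grip":10},{"rotation":[0,0,0],"translation":[15,3.6,0],"grip":10},{"rotation":[0,0,0],"translation":[18,4.4,0],"grip":10},{"rotation":[0,0,0],"translation":[21,5.1,0],"grip":10},{"rotation":[0,0,0],"translation":[24,5.8,0],"grip":10},{"rotation":[0,0,0],"translation":[27,6.5,0],"grip":10},{"rotation":[0,0,0],"translation":[30,7.3,0],"grip":10},{"rotation":[0,0,0],"translation":[33,8,0],"grip":10},{"rotation":[0,0,0],"translation":[36,8.7,0],"grip":10},{"rotation":[0,0,0],"translation":[39,9.4,0],"grip":10},{"rotation":[0,0,0],"translation":[39,9.4,0],"grip":10}]'; python3 -c "
from h import *
F=[]
for i in range(4):
    imaging.camera('side'); o=readout.get_obs(); F.append(np.r_[o['wrist_force'],o['ee_pos']*1e3])
print(np.round(np.mean(F,0),2))"; python3 -m jog '[{"rotation":[0,0,0],"translation":[3,0.7,0],"grip":10},{"rotation":[0,0,0],"translation":[6,1.5,0],"grip":10},{"rotation":[0,0,0],"translation":[9,2.2,0],"grip":10},{"rotation":[0,0,0],"translation":[12,2.9,0],"grip":10},{"rotation":[0,0,0],"translation":[15,3.6,0],"grip":10},{"rotation":[0,0,0],"translation":[18,4.4,0],"grip":10},{"rotation":[0,0,0],"translation":[21,5.1,0],"grip":10},{"rotation":[0,0,0],"translation":[24,5.8,0],"grip":10},{"rotation":[0,0,0],"translation":[27,6.5,0],"grip":10},{"rotation":[0,0,0],"translation":[30,7.3,0],"grip":10},{"rotation":[0,0,0],"translation":[33,8,0],"grip":10},{"rotation":[0,0,0],"translation":[36,8.7,0],"grip":10},{"rotation":[0,0,0],"translation":[39,9.4,0],"grip":10},{"rotation":[0,0,0],"translation":[39,9.4,0],"grip":10},{"rotation":[0,0,0],"translation":[39,9.4,0],"grip":10},{"rotation":[0,0,0],"translation":[39,9.4,0],"grip":10}]'
```

```text
time: 17.15
ee_pos: [0.6189, 0.2035, 0.1264]
tcp_rot: [-180.0, -0.0, 104.4]
wrist_force: [-0.1, -0.2, -0.7]
opening: 0.0194
grasp_force: 40.1
[-4.1000e-01 -2.1000e-01 -6.7000e-01  6.1855e+02  2.0340e+02  1.2652e+02]
time: 18.95
ee_pos: [0.6575, 0.2128, 0.1266]
tcp_rot: [-180.0, -0.0, 104.4]
wrist_force: [-0.0, 0.2, -0.9]
opening: 0.0194
grasp_force: 40.1
```

```bash
python3 - <<'E'
from h import *
F=[]
for i in range(6):
    im,d=imaging.camera("side"); o=readout.get_obs(); F.append(np.r_[o["wrist_force"],o["ee_pos"]*1e3])
print(np.round(np.mean(F,0),2))
cv2.imwrite("pics/s6.png",cv2.resize(im[125:185,235:295],(600,600),interpolation=cv2.INTER_CUBIC)[:,:,::-1])
E
```

```text
[-1.1000e-01  7.0000e-02 -6.0000e-01  6.5749e+02  2.1279e+02  1.2667e+02]
```

View pics/s6.png

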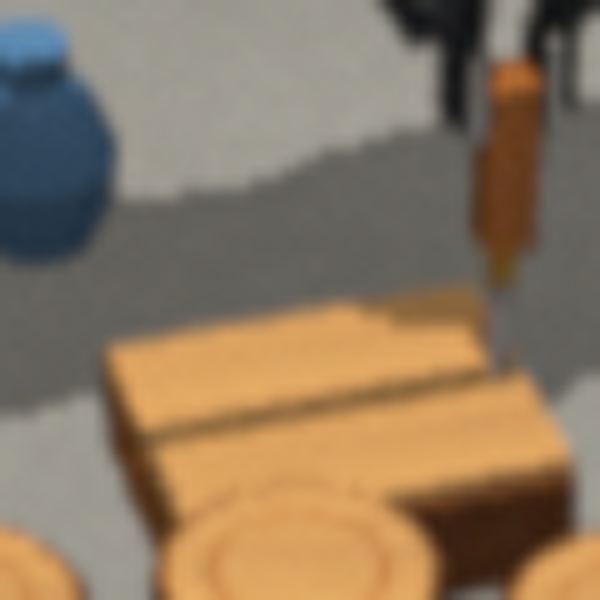

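Tip at crop (507,368), at the far end of the joint (about (522,372)), so s is about +64 mm. The forces are nil. Next: lift, then cross over the logs to the pile.

```bash
python3 -m jog '[{"rotation":[0,0,0],"translation":[0,0,8],"grip":10},{"rotation":[0,0,0],"translation":[0,0,25],"grip":10},{"rotation":[0,0,0],"translation":[0,0,55],"grip":10},{"rotation":[0,0,0],"translation":[0,0,90],"grip":10},{"rotation":[0,0,0],"translation":[0,0,120],"grip":10},{"rotation":[0,0,0],"translation":[-2,-8,142],"grip":10},{"rotation":[0,0,0],"translation":[-7,-35,150],"grip":10},{"rotation":[0,0,0],"translation":[-14,-70,150],"grip":10},{"rotation":[0,0,0],"translation":[-21,-110,150],"grip":10},{"rotation":[0,0,0],"translation":[-28,-150,150],"grip":10},{"rotation":[0,0,0],"translation":[-36,-190,150],"grip":10},{"rotation":[0,0,0],"translation":[-44,-230,150],"grip":10},{"rotation":[0,0,0],"translation":[-52,-270,150],"grip":10},{"rotation":[0,0,0],"translation":[-60,-310,150],"grip":10},{"rotation":[0,0,0],"translation":[-67,-350,150],"grip":10},{"rotation":[0,0,0],"translation":[-73,-385,145],"grip":10},{"rotation":[0,0,0],"translation":[-77,-405,125],"grip":10},{"rotation":[0,0,0],"translation":[-78,-411,100],"grip":10},{"rotation":[0,0,0],"translation":[-78,-411,80],"grip":10},{"rotation":[0,0,0],"translation":[-78,-411,80],"grip":10}]'
python3 - <<'E'
from h import *
D=[];J=[]
for i in range(6):
    im,d=imaging.camera("side"); D.append(d); J.append(im.astype(float)); o=readout.get_obs()
P=cloud("side",np.median(D,0)); p=o["ee_pos"]; r=(P-p)*1e3; print(p*1e3,o["tcp_rot"],o["wrist_force"])
for v in range(190,245):
    m=[u for u in range(255,290) if abs(r[v,u,0])<12 and abs(r[v,u,1])<22 and -84<r[v,u,2]<20]
    if m: print(v,m[0],m[-1],np.round(r[v,m].mean(0),1))
im=np.mean(J,0).astype(np.uint8); np.save("s7.npy",im)
print(spotter.mark_of("side","hole")[:4],spotter.mark_of("side","stylus")[:2])
f,cx,cy,T=K("side")
for w in (p+[0,0,-.083],[p[0],p[1],.1],[.5786,-.1977,.1]):
    c=(np.array(w)-T[:3,3])@T[:3,:3]; print(c[0]/c[2]*f+cx,c[1]/c[2]*f+cy)
cv2.imwrite("pics/s7.png",cv2.resize(im[200:260,240:300],(600,600),interpolation=cv2.INTER_CUBIC)[:,:,::-1])
E
```

```text
time: 21.25
ee_pos: [0.5784, -0.1983, 0.2043]
tcp_rot: [-179.8, -0.1, 104.3]
wrist_force: [-0.1, -0.8, -1.1]
opening: 0.0188
grasp_force: 40.1
[ 580.12401956 -198.09441227  208.13547503] [1.79897371e+02 6.72865563e-02 1.04415550e+02] [-0.11857632  0.84732164 -0.8354652 ]
203 267 267 [-8.9 -4.6 16.6]
204 267 275 [  1.8 -10.4  17.8]
205 267 275 [  0.8 -11.9  15.7]
206 267 275 [  0.9 -11.8  12.2]
207 267 275 [  0.8 -12.2   9.1]
208 267 275 [  0.8 -12.4   5.9]
209 267 275 [  0.9 -11.9   2. ]
210 267 275 [  0.8 -12.3  -1.2]
211 267 275 [  0.9 -11.6  -5.3]
212 267 275 [  0.9 -12.   -8.5]
213 268 275 [  2.1 -12.6 -11.6]
214 268 275 [  2.1 -12.9 -14.9]
215 269 274 [  2.1 -13.6 -17.7]
216 269 272 [ -0.3 -11.1 -23.5]
217 269 272 [ -0.1  -7.9 -30.2]
218 269 272 [ -0.1  -7.9 -33.9]
219 270 272 [  1.3  -7.3 -38.2]
220 270 272 [  1.3  -6.7 -42.5]
221 270 272 [  1.4  -6.5 -46.5]
222 270 272 [  1.4  -6.1 -50.6]
223 270 272 [  1.3  -7.  -53.4]
224 270 272 [  1.4  -6.2 -57.9]
225 270 272 [  1.4  -5.6 -62.3]
226 270 271 [  0.   -6.4 -65.2]
227 270 271 [  0.   -6.7 -68.8]
228 270 271 [  0.   -7.  -72.2]
229 270 271 [  0.2  -3.9 -79.3]
230 270 271 [  0.2  -4.8 -82.3]
[{'uv': [201.9, 242.0], 'confidence': 0.91}, {'uv': [297.1, 359.8], 'confidence': 0.84}, {'uv': [295.8, 285.8], 'confidence': 0.79}, {'uv': [338.6, 226.1], 'confidence': 0.78}] [{'uv': [269.5, 230.0], 'confidence': 0.52}, {'uv': [264.2, 216.3], 'confidence': 0.46}]
270.31387598246147 228.9375004724121
270.3055878401116 235.29397487324024
269.7464594323969 235.21752936375495
```

View pics/s7.png

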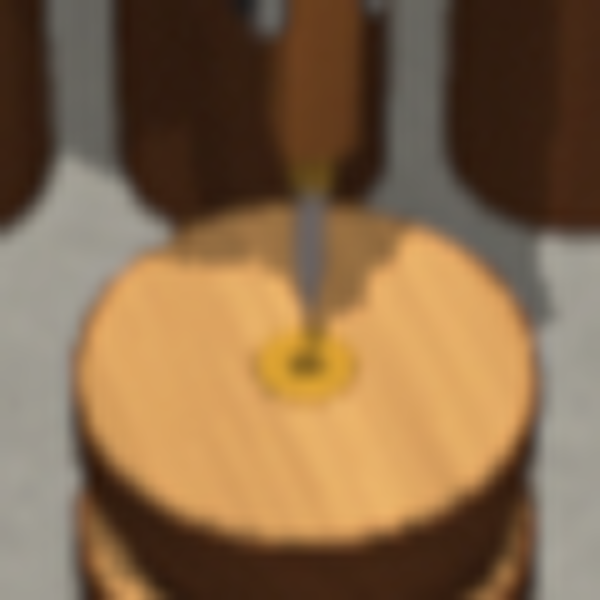

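```bash
python3 -m jog '[{"rotation":[0,0,0],"translation":[-1,1.8,-6],"grip":10},{"rotation":[0,0,0],"translation":[-1,1.8,-11],"grip":10},{"rotation":[0,0,0],"translation":[-1,1.8,-14],"grip":10},{"rotation":[0,0,0],"translation":[-1,1.8,-16],"grip":10},{"rotation":[0,0,0],"translation":[-1,1.8,-16],"grip":10},{"rotation":[0,0,0],"translation":[-1,1.8,-16],"grip":10},{"rotation":[0,0,0],"translation":[-1,1.8,-16],"grip":10}]'
python3 - <<'E'
from h import *
J=[]
for i in range(6):
    im,d=imaging.camera("side"); J.append(im.astype(float)); o=readout.get_obs()
print(o["ee_pos"]*1e3,o["wrist_force"])
im=np.mean(J,0).astype(np.uint8)
cv2.imwrite("pics/s8.png",cv2.resize(im[215:245,255:285],(600,600),interpolation=cv2.INTER_CUBIC)[:,:,::-1])
E
```

```text
time: 22.35
ee_pos: [0.5786, -0.1964, 0.1908]
tcp_rot: [180.0, 0.0, 104.4]
wrist_force: [0.1, 0.6, -1.0]
opening: 0.019
grasp_force: 40.1
[ 578.58837952 -196.42629098  190.6569344 ] [ 0.24243711  0.232145   -1.11390022]
```

View pics/s8.png

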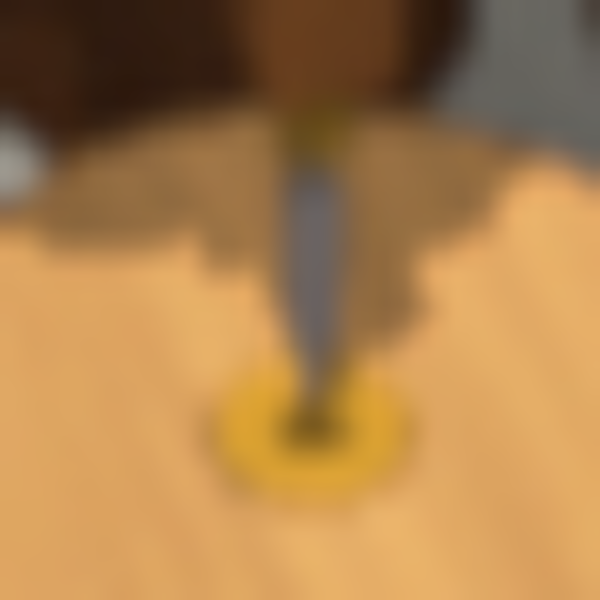

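At 20× the tip is at (313,395). Allowing for its 8 mm height, it would land at about row 435, and the hole centre is at (310,430), so the tip is centred. I'll raise it 2 mm, let it settle and hand in.

```bash
python3 -m jog '[{"rotation":[0,0,0],"translation":[0,0,1],"grip":10},{"rotation":[0,0,0],"translation":[0,0,2],"grip":10},{"rotation":[0,0,0],"translation":[0,0,2],"grip":10},{"rotation":[0,0,0],"translation":[0,0,2],"grip":10},{"rotation":[0,0,0],"translation":[0,0,2],"grip":10},{"rotation":[0,0,0],"translation":[0,0,2],"grip":10},{"rotation":[0,0,0],"translation":[0,0,2],"grip":10},{"rotation":[0,0,0],"translation":[0,0,2],"grip":10}]'; python3 -c "
from workcell import bot
print(bot.job_done())"
```

```text
time: 23.45
ee_pos: [0.5785, -0.1964, 0.1926]
tcp_rot: [-180.0, -0.0, 104.4]
wrist_force: [0.3, 0.7, -0.2]
opening: 0.019
grasp_force: 40.1
the job is handed in; nothing more can be done
None
```

I ran the stylus the length of the joint, carried it over the logs, and handed the job in at 23.5 s with it held upright about 1 cm above the pile's hole; the hand-in gave no verdict, and I judged the final centring from the camera (about 1 mm off, give or take 3 mm).

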